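# Lock the gas-sensor wand out

### The job

Raise the leak-sensor wand that leans over the bench: draw its black head straight out along the wand to the end stop, then, keeping it drawn out, turn the head slowly clockwise (as seen looking down on its tip) until the red lock button snaps out through the window in the beige tube, and no further. Let go so that the wand stays out by its lock alone, and leave the bottle, the vial rack and the mouse undisturbed.

Things in the scene. Friction and masses are not known exactly. Their poses are not given: they have to be found in the camera images.
- stand: Fixed stand: grey base plate 120 x 90 x 16 mm screwed to the bench, carrying a beige tube 44 mm in diameter and 140 mm long. Origin: centre of the underside of the plate. The tube leans 0.56 rad (32 deg) from vertical towards the stand's own -x axis (roughly towards the robot); its axis starts 35 mm above the origin. Only the yaw varies.
- head_center (a point): Centre of the wand's head, on its axis. The head is a round black rubber grip with yellow end bands, 38 mm in diameter, 80 mm long (40 mm either side of this point). z points along the wand, outwards (up); this frame slides but does not turn with the head. The head (0.3 to 0.5 kg) slides along z and turns about it. Grip it from its tip end, the tool leaning with the wand.
- wand (a joint): How far the wand is drawn out, in m: 0 fully in (as at the start), hard end stop at 0.090. It slides easily (3 to 5 N holds it up) and sinks back in by its own weight when released, unless locked. The button can only find its window while this is above 0.086; when locked it rests at about 0.085 to 0.090.
- lock (a joint): How far the red lock button is out, in m: 0 held inside the beige tube, 0.0042 fully snapped out (then it stands about 3 mm proud of the tube and the wand cannot slide in). At the start the head is turned anticlockwise (looking down on its tip) from the window by an unknown 0.5 to 1.1 rad. It turns lightly (0.03 to 0.1 N m) up to stops 1.25 rad anticlockwise and 0.6 rad clockwise of the window.
- window (a point): Centre of the dark window in the beige tube (13 mm wide, 14 mm along the tube), on its upper side, facing up and to the stand's +x, 105 mm up the tube. The red button snaps out here, centring the head, within about 0.06 rad of the right angle. Turning on past it, the resistance rises to 0.4 to 0.6 N m within some 0.15 rad; then the button is pushed in again, unlocking the wand (turning back is possible).
- bottle: Bystander: amber bottle, 64 mm in diameter, 140 mm tall; origin at the centre of its underside.
- vial_rack: Bystander: blue vial rack 60 x 110 mm, 53 mm tall with its vials; origin at the centre of its underside.
- mouse: Bystander: white computer mouse 108 x 60 x 32 mm; origin at the centre of its underside.
- head_tip (a point): Tip of the wand: end of the 12 mm tall steel sensor dome on the head, 52 mm from the head's centre along the wand. Under the head a 29 mm steel tube slides in the beige tube; when fully in, 5 mm separate the head from the beige tube.
Mind the look-alikes: they are no part of the job. What is meant by the stand is not brown, and is the larger of those in its own colour.

How it is judged:
On the way, in this order (a step that is already met when the one before it is completed fails the run):
1. the wand is drawn out (at least 60 mm) (value of joint wand above 0.06 m), for 0.1 s.
2. the lock button is out in its window (value of joint lock above 0.003 m and value of joint wand above 0.083 m), for 0.2 s.
At the end, for the whole second after the job is handed in: The wand is drawn out by more than 83 mm and held there by the lock button, which is out by more than 3 mm; the bottle, the rack and the mouse are within 30 mm of where they stood (all of step 2 and distance of each of bottle, vial_rack, mouse from where it was at the start of the episode below 0.03 m); the robot touches nothing.
It fails at once if a bystander is pushed by 30 mm or more (distance of any of bottle, vial_rack, mouse from where it was at the start of the episode above 0.03 m).
It fails at once if a bystander is tipped (angle between any of bottle, vial_rack, mouse's own z axis and vertical above 0.5 rad).
It also fails if it takes over 48 s, if anything falls off the work surface, if the arm or the gripper's body presses on something with over 40 N, if the wrist force passes 120 N, or if a joint passes its speed limit or range.

### The arm

A 6-joint arm with a two-finger parallel gripper is mounted at the origin on the work surface. World frame = base frame: x ahead of the robot, y to its left, z up, the work surface at z = 0. Lengths are in m, angles in rad, forces in N, time in s.
With the tool pointing down it reaches from about 0.25 to 0.775 m from the base axis. Payload 4 kg.
Tool frame: the origin (TCP) lies at the very end of the fingers, on their centre line; the grasp point (between the pads) lies 19 mm behind it (robot.hold_point_z is the distance from the TCP to the grasp point, in m); z points along the fingers, y is the line along which they close (so a half turn about z gives the same grasp; the last joint's range is limited). The gripper opens to 94 mm and grips with 3 to 60 N. Pads are 16 mm wide; open, the fingers measure 119 mm over their backs; the gripper's body (75 mm by 177 mm) begins 78 mm behind the grasp point.
Start: joints at [-1.372, 0.087, 1.371, -0, 1.684, -0.103], TCP at [0.163, -0.525, 0.206] pointing down, gripper open.
Joint ranges: [-3.1, 3.1], [-0.76, 2.03], [0.27, 2.55], [-1.08, 4.22], [0.17, 2.65], [-2.57, 2.57]. Speed limits (rad/s): [2.79, 2.79, 3.14, 3.14, 3.14, 3.14].

### API

Orientations are given as [roll, pitch, yaw] about the fixed x, y, z axes, in that order (R = Rz(yaw) Ry(pitch) Rx(roll)).
In Python, from bench import robot gives the robot as it stands.
- The arm moves only by the tool carry_out, never from a script. Its argument "steps" is a list of rows, each a list of 3 entries, a list of its own where there are three numbers: the shift along the tool's x, y, z in m, then the turn about the tool's z in units of 10 degrees (1.0 is 10 degrees), then the closure, from -1 (fully open) to 1 (shut). In form: [[[tx, ty, tz], roll, jaw], ...]. A call has 1 to 10 rows; each row is the pose to reach, as a shift and turn from the pose commanded when the call began, along the tool's axes at that moment; what a row does not reach only later rows make up. A row lasts 1/8 s, in which the tool goes at most 62.5 mm and 10.7 degrees, less where a joint would pass 70% of its speed; a pose out of reach is approached as far as the arm can. A call with a gripper value outside its range is refused whole. The fingers move at their own pace and stop on an object; the grip force is fixed at half the most. Time passes only in rows, so rows that repeat a pose let the fingers close. It gives the time, the measured TCP pose, the force, the opening and the grip force at its end, in the units of the state.
- robot.get_obs(): the state, without advancing time (a new reading comes with each control period).
- robot.snapshot(name): name is "scene" or "side" or "wrist"; returns a dict with "image" (420x560x3 uint8, red, green, blue), "z_map" (420x560 float32, m along the optical axis (not along the pixel's ray), 0 where there is no reading), "mtx" (3x3 intrinsics, pixels), "D" ([k1, k2, p1, p2, k3] as OpenCV has them; the pictures are not rectified), "R" (3x3) and "t" (3): a world point X has camera coordinates R X + t. Camera axes: x right, y down, z forward; pixel columns grow to the right and rows downward; lengths in m; the calibration is good to about 2 mm. A picture is of the moment at which its call begins.
- robot.close_job(): hands the job in; it is judged then, once.
The state is a dict: "time": time; "joint_positions": joint angles; "qvel": joint speeds; "joint_torque": joint torques, N m; "tool_pos": TCP position; "ee_rot": TCP orientation; "wrist_force": force on the tool from outside, world axes, zero at the start; "wrist_torque": the same for the moment, N m; "width": finger opening in m; "finger_force": force on a finger pad.
Only numpy, scipy, OpenCV 4.12 (cv2) and the standard library are available. Lean on these libraries where they do the work, as an engineer would, in place of code of your own. Each camera call takes 0.05 s, during which the arm holds its last target. There are 200 camera calls.

## Working session

There is one attempt and no reset: what is moved stays moved. The work goes in short steps, Python scripts to look and compute and a tool call to move; the robot and the scene stay as the last step left them, time stands still between calls to the robot, and variables do not carry over. Pictures are saved under pics/ and viewed, at most 10 in all, crops included, and the job is handed in when it is done.

Besides the shell and the picture viewer there is one more tool, called as name([rows], argument=value, ...), one row to a line, values as JSON. carry_out: Moves the arm, as the interface text tells. Its arguments: {"type":"object","properties":{"steps":{"type":"array","items":{"type":"array"}}},"required":["steps"]}

```bash
mkdir -p pics; ls; cat > h.py <<'E'
import numpy as np, cv2
from bench import robot
def snap(n,f=None):
    s=robot.snapshot(n)
    if f: cv2.imwrite(f'pics/{f}.png',s['image'][:,:,::-1])
    return s
def pts(s,uv):
    """pixels (N,2) -> world points by z_map"""
    uv=np.asarray(uv,float).reshape(-1,2)
    n=cv2.undistortPoints(uv.reshape(-1,1,2),s['mtx'],s['D']).reshape(-1,2)
    z=s['z_map'][uv[:,1].astype(int),uv[:,0].astype(int)]
    c=np.c_[n*z[:,None],z]
    return (c-s['t'])@s['R']
def proj(s,X):
    return cv2.projectPoints(np.asarray(X,float).reshape(-1,1,3),cv2.Rodrigues(s['R'])[0],s['t'],s['mtx'],s['D'])[0].reshape(-1,2)
E
python3 - <<'E'
from h import *
a=snap('scene');b=snap('side')
cv2.imwrite('pics/a.png',cv2.resize(np.hstack([a['image'],b['image']])[:,:,::-1],(800,300)))
cv2.imwrite('pics/scene.png',a['image'][:,:,::-1]);cv2.imwrite('pics/side.png',b['image'][:,:,::-1])
print(robot.get_obs(), robot.hold_point_z)
for s in(a,b):print(s['R'],-s['R'].T@s['t'])
E
```

```text
pics
{'time': 0.1, 'joint_positions': array([-1.37209978e+00,  8.78757694e-02,  1.37205628e+00,  9.19014082e-06,
        1.68360421e+00, -1.03098042e-01]), 'qvel': array([ 6.13538118e-04, -2.96831837e-03, -3.60265001e-03, -6.60428319e-04,
        9.02452701e-05,  2.13791001e-03]), 'joint_torque': array([ 2.34890198e-03, -3.41253448e+01, -3.03301227e+01,  7.19516468e-02,
        3.04750039e-02, -1.01545174e-04]), 'tool_pos': array([ 0.16338318, -0.52466933,  0.20444789]), 'ee_rot': array([-3.13966030e+00, -2.09113098e-04,  3.01795412e-01]), 'wrist_force': array([ 0.61348608, -0.22932686,  0.19184958]), 'wrist_torque': array([-0.00517661, -0.01277436,  0.01731023]), 'finger_force': 0.0, 'width': 0.09382373284304463} 0.0188
[[ 0.89044858  0.45507345  0.00307789]
 [ 0.27079453 -0.52440753 -0.80725898]
 [-0.36574806  0.71965609 -0.59018935]] [ 1.10974647 -0.91703158  0.91780408]
[[-0.93800917 -0.34629618 -0.0147566 ]
 [-0.22971566  0.65298201 -0.72169606]
 [ 0.25955639 -0.6735677  -0.69205277]] [0.41136507 0.65337206 0.79175872]
```

View pics/scene.png

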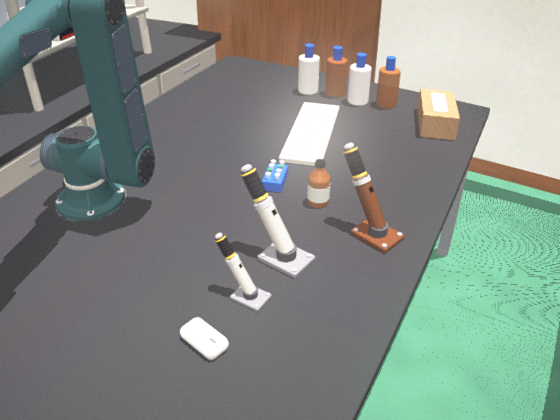

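View pics/side.png

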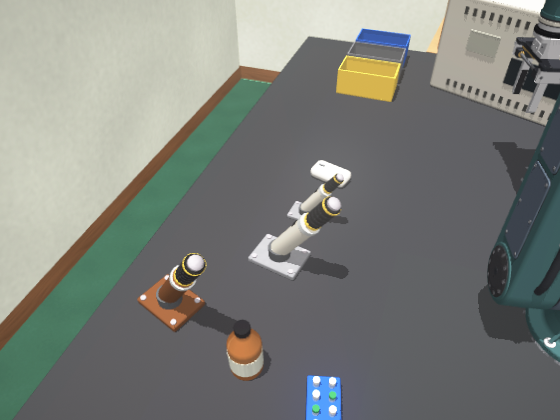

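The candidates in the scene view are a large beige-tube stand at about (270,225), a small beige one at (238,275) and a brown one at (370,200). The larger beige one fits, since it is not brown and is the bigger of its colour. I'll measure it and confirm with a crop.

```bash
cat > m.py <<'E'
from h import *
a=snap('scene');b=snap('side')
P=[]
for s,(u0,u1,v0,v1) in((a,(235,325,155,280)),(b,(240,350,190,285))):
    g=np.stack(np.meshgrid(np.arange(u0,u1),np.arange(v0,v1)),-1).reshape(-1,2)
    X=pts(s,g); P.append((X,s['image'][g[:,1],g[:,0]].astype(int)))
for X,c in P:
    sat=c.max(1)-c.min(1)
    k=(abs(X[:,2]-.016)<.008)&(c.min(1)>90)&(sat<40)
    # keep biggest cluster around the median
    Q=X[k]; Q=Q[np.linalg.norm(Q[:,:2]-np.median(Q[:,:2],0),axis=1)<.085]
    r=cv2.minAreaRect(Q[:,:2].astype(np.float32)*1000); print('plate',len(Q),Q[:,2].mean(),r)
    h=X[X[:,2]>.10]; print('high',len(h),h.mean(0),h[h[:,2].argmax()])
np.save('P.npy',np.array([np.vstack([p[0] for p in P])]))
cv2.imwrite('pics/crop.png',cv2.resize(a['image'][150:310,195:335,::-1],None,fx=3.7,fy=3.7,interpolation=cv2.INTER_CUBIC))
E
python3 m.py
```

```text
plate 855 0.016351286432753433 ((644.89794921875, 25.518596649169922), (94.3358383178711, 122.3638916015625), 80.88423156738281)
high 1429 [0.59187334 0.04315723 0.17669435] [ 1.10974647 -0.91703158  0.91780408]
plate 1126 0.015211401265372 ((647.2166748046875, 28.372268676757812), (92.2797622680664, 121.02203369140625), 80.69682312011719)
high 1332 [0.56249812 0.06301251 0.18962158] [0.41136507 0.65337206 0.79175872]
```

View pics/crop.png

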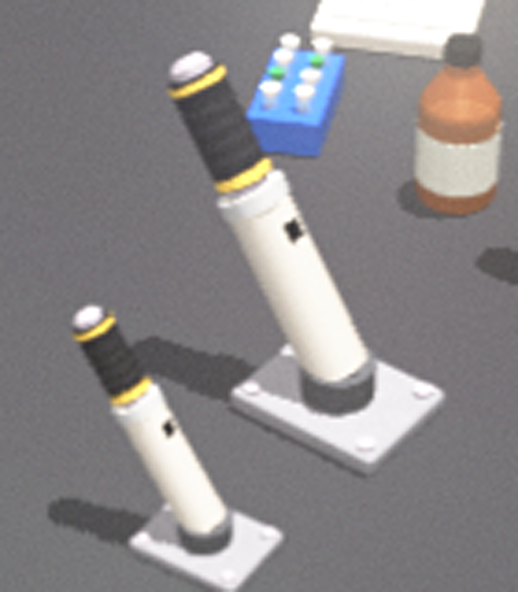

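The crop shows the larger beige stand with its dark window at crop (293,230), so this is the right one. The plate measures about 94 x 122 mm at z = 0.016, which matches. Next I'll check the axis against the surface points and map the obstacles.

```bash
python3 - <<'E'
from h import *
P=np.load('P.npy')[0]
o=np.array([.646,.027,.035]);y=np.radians(-9.2)
for y in np.radians([-12,-9.2,-6]):
    d=np.array([-np.cos(y)*np.sin(.56),-np.sin(y)*np.sin(.56),np.cos(.56)])
    t=(P-o)@d; e=(P-o)-t[:,None]*d; r=np.linalg.norm(e,axis=1)
    print(np.degrees(y),[(lo,round(np.median(r[k])*1000,1),(e[k].mean(0)*1000).round(1).tolist(),k.sum()) for lo in(60,100,150,170,190,210) for k in[(t*1000>lo)&(t*1000<lo+20)&(r<.035)]], t[r<.02].max())
b=robot.snapshot('side');a=robot.snapshot('scene')
print('box',pts(b,[(470,60),(500,110),(450,90),(470,20),(370,80),(390,40),(520,45)]).round(2))
print('mouse',pts(b,[(330,173)]).round(3),'small',pts(b,[(337,178),(300,212)]).round(3),'bottle',pts(b,[(242,328),(246,365)]).round(3),'rack',pts(a,[(275,175)]).round(3),'brown',pts(b,[(195,262)]).round(3))
E
```

```text
-12.000000000000002 [(60, np.float64(21.5), [7.1, -1.5, 4.6], np.int64(252)), (100, np.float64(21.2), [7.1, -1.9, 4.6], np.int64(269)), (150, np.float64(17.9), [5.4, -1.5, 3.5], np.int64(264)), (170, np.float64(18.0), [5.6, -2.5, 3.8], np.int64(259)), (190, np.float64(17.4), [5.6, -2.0, 3.7], np.int64(274)), (210, np.float64(16.3), [4.4, -2.2, 3.0], np.int64(343))] 0.23968738959286834
-9.200000000000001 [(60, np.float64(21.9), [7.6, 0.5, 4.6], np.int64(246)), (100, np.float64(22.1), [7.6, 1.2, 4.6], np.int64(264)), (150, np.float64(19.6), [6.1, 2.6, 3.5], np.int64(263)), (170, np.float64(19.3), [6.6, 2.3, 3.8], np.int64(257)), (190, np.float64(19.6), [6.4, 2.7, 3.7], np.int64(272)), (210, np.float64(18.3), [5.5, 3.6, 3.0], np.int64(344))] 0.23976758549969013
-6.000000000000001 [(60, np.float64(22.2), [7.7, 2.4, 4.7], np.int64(248)), (100, np.float64(22.9), [7.9, 4.6, 4.6], np.int64(262)), (150, np.float64(21.3), [6.6, 7.1, 3.7], np.int64(263)), (170, np.float64(21.3), [7.3, 7.7, 4.1], np.int64(255)), (190, np.float64(22.5), [7.0, 8.7, 3.8], np.int64(275)), (210, np.float64(20.6), [6.3, 9.9, 3.3], np.int64(344))] 0.23966017264933395
box [[ 0.29 -0.9   0.14]
 [ 0.15 -0.85  0.  ]
 [ 0.33 -0.91  0.01]
 [ 0.33 -0.91  0.27]
 [ 0.6  -0.78  0.07]
 [ 0.6  -1.18  0.06]
 [ 0.21 -0.59  0.33]]
mouse [[ 0.609 -0.281  0.031]] small [[ 0.558 -0.119  0.153]
 [ 0.643 -0.118  0.019]] bottle [[0.612 0.304 0.139]
 [0.599 0.329 0.062]] rack [[0.472 0.299 0.055]] brown [[0.705 0.267 0.234]]
```

carry_out([
  [[0,0,-0.06],0,-1],
  [[0,0,-0.12],0,-1],
  [[0.05,-0.04,-0.16],0,-1],
  [[0.1,-0.08,-0.2],0,-1],
  [[0.15,-0.12,-0.2],0,-1],
  [[0.2,-0.16,-0.2],0,-1],
  [[0.25,-0.2,-0.2],0,-1],
  [[0.3,-0.25,-0.2],0,-1],
  [[0.35,-0.29,-0.2],0,-1],
  [[0.4,-0.34,-0.2],0,-1],
])

```text
time: 1.55
tool_pos: [0.4229, -0.1191, 0.4055]
ee_rot: [3.141, -0.0, 0.302]
wrist_force: [-0.7, 0.1, -0.2]
width: 0.0939
finger_force: 0.0
```

carry_out([
  [[0.09,0.04,0],0,-1],
  [[0.18,0.09,0],0,-1],
  [[0.27,0.13,0],0,-1],
  [[0.36,0.18,0],0,-1],
  [[0.45,0.22,0],0,-1],
  [[0.54,0.27,0],0,-1],
  [[0.54,0.27,0],0,-1],
  [[0.54,0.27,0],0,-1],
  [[0.54,0.27,0],0,-1],
])

```text
time: 2.68
tool_pos: [0.7819, -0.1711, 0.3118]
ee_rot: [3.117, -0.043, 0.302]
wrist_force: [-0.2, -0.2, 0.4]
width: 0.0941
finger_force: 0.0
```

```bash
python3 -c "
from h import *
o=robot.get_obs();print(o['joint_positions'],o['tool_pos'],o['ee_rot'])"
```

```text
[-0.28766962  0.74111075  0.27381813  0.00381923  2.07675271  0.98329425] [ 0.78189113 -0.17109626  0.31183516] [ 3.11661178 -0.0433394   0.30230825]
```

carry_out([
  [[-0.06,-0.03,0],0,-1],
  [[-0.12,-0.06,0],0,-1],
  [[-0.12,-0.06,0],0,-1],
])

```text
time: 3.05
tool_pos: [0.6454, -0.1485, 0.3047]
ee_rot: [3.119, -0.04, 0.302]
wrist_force: [0.4, 0.5, 0.9]
width: 0.0939
finger_force: 0.0
```

carry_out([
  [[0.06,0.0,-0.06],0,-1],
  [[0.12,0.01,-0.12],0,-1],
  [[0.8,0.08,-0.3],0,-1],
  [[0.8,0.08,-0.3],0,-1],
  [[0.8,0.08,-0.3],0,-1],
  [[0.8,0.08,-0.3],0,-1],
  [[0.8,0.08,-0.3],0,-1],
  [[0.8,0.08,-0.3],0,-1],
])

```text
time: 4.05
tool_pos: [0.8019, -0.0491, 0.3338]
ee_rot: [3.099, -0.089, 0.304]
wrist_force: [-0.0, 0.1, -0.3]
width: 0.0939
finger_force: 0.0
```

```bash
cat > st.py <<'E'
from h import *
from scipy.spatial.transform import Rotation as Ro
o=robot.get_obs();R=Ro.from_euler('xyz',o['ee_rot']).as_matrix()
print(o['time'],o['joint_positions'].round(3),o['tool_pos'].round(4),'F',o['wrist_force'].round(1),'T',o['wrist_torque'].round(2),'w',o['width'].round(4),'ff',o['finger_force']);print(R.round(4))
y=np.radians(-9.2);d=np.array([-np.cos(y)*np.sin(.56),-np.sin(y)*np.sin(.56),np.cos(.56)]);O=np.array([.646,.027,.035])
print('tilt',np.arccos(-R[2,2]),'az',np.degrees(np.arctan2(R[1,2],R[0,2])),'to wand',np.arccos(-R[:,2]@d))
g=o['tool_pos']-.0188*R[:,2]; t=(g-O)@d; print('grasp pt along',t,'off axis in tool',(R.T@(O+t*d-g)).round(4))
E
python3 st.py
```

```text
Traceback (most recent call last):
  File "st.py", line 4, in <module>
    print(o['time'],o['joint_positions'].round(3),o['tool_pos'].round(4),'F',o['wrist_force'].round(1),'T',o['wrist_torque'].round(2),'w',o['width'].round(4),'ff',o['finger_force']);print(R.round(4))
                                                                                                                                          ^^^^^^^^^^^^^^^^
AttributeError: 'float' object has no attribute 'round'
```

```bash
sed -i "s/o\['width'\].round(4)/o['width']/" st.py; python3 st.py
```

```text
4.05 [-1.310e-01  7.140e-01  2.740e-01 -1.000e-03  2.055e+00  1.137e+00] [ 0.8019 -0.0491  0.3338] F [-0.   0.1 -0.3] T [-0.07  0.05 -0.  ] w 0.09390163783323405 ff 0.0
[[ 0.9504  0.2953  0.0975]
 [ 0.298  -0.9545 -0.0137]
 [ 0.089   0.0421 -0.9951]]
tilt 0.0986087599446556 az -7.997519680710391 to wand 0.46141710800969127
grasp pt along 0.18173280282955032 off axis in tool [-0.2244 -0.1677  0.1371]
```

carry_out([
  [[0.8,0.3,0],0,-1],
  [[0.8,0.3,0],0,-1],
])

```text
time: 4.3
tool_pos: [0.8447, -0.0518, 0.2948]
ee_rot: [3.082, -0.133, 0.306]
wrist_force: [0.0, 0.7, -0.3]
width: 0.094
finger_force: 0.0
```

```bash
python3 st.py
```

```text
4.3 [-0.129  0.767  0.274  0.002  1.956  1.141] [ 0.8447 -0.0518  0.2948] F [ 0.   0.7 -0.3] T [-0.03  0.12 -0.02] w 0.0940432061580333 ff 0.0
[[ 0.9452  0.2933  0.1437]
 [ 0.2987 -0.9542 -0.0166]
 [ 0.1322  0.0586 -0.9895]]
tilt 0.14514122803616405 az -6.598890943533347 to wand 0.4150551132976181
grasp pt along 0.12643819176970025 off axis in tool [-0.2439 -0.1722  0.1303]
```

carry_out([
  [[0.8,0.3,-0.8],0,-1],
  [[0.8,0.3,-0.8],0,-1],
])

```text
time: 4.55
tool_pos: [0.8365, -0.051, 0.3367]
ee_rot: [3.064, -0.179, 0.309]
wrist_force: [0.3, -0.5, 0.2]
width: 0.0942
finger_force: 0.0
```

```bash
python3 st.py
```

```text
4.55 [-0.131  0.717  0.274  0.006  1.956  1.141] [ 0.8365 -0.051   0.3367] F [ 0.3 -0.5  0.2] T [0.05 0.09 0.  ] w 0.09421907690474955 ff 0.0
[[ 0.9375  0.29    0.1923]
 [ 0.2992 -0.954  -0.0196]
 [ 0.1778  0.0759 -0.9811]]
tilt 0.19455181300988633 az -5.810319009781929 to wand 0.3659505920979278
grasp pt along 0.16665690612820372 off axis in tool [-0.2615 -0.1807  0.121 ]
```

carry_out([
  [[0.01,0.06,-0.02],0,-1],
  [[0.7,0.4,-0.4],0,-1],
  [[0.7,0.4,-0.4],0,-1],
])

```text
time: 4.92
tool_pos: [0.8406, -0.1049, 0.3548]
ee_rot: [3.041, -0.228, 0.313]
wrist_force: [-0.8, -0.5, 0.6]
width: 0.0942
finger_force: 0.0
```

carry_out([
  [[0.7,0.4,-0.4],0,-1],
  [[0.7,0.4,-0.4],0,-1],
])

```text
time: 5.18
tool_pos: [0.849, -0.1145, 0.37]
ee_rot: [3.018, -0.274, 0.32]
wrist_force: [0.4, -0.2, 0.3]
width: 0.0938
finger_force: 0.0
```

carry_out([
  [[0.7,0.4,-0.4],0,-1],
])

```text
time: 5.3
tool_pos: [0.8561, -0.1204, 0.3827]
ee_rot: [2.999, -0.311, 0.325]
wrist_force: [-0.1, -0.4, -1.7]
width: 0.0945
finger_force: 0.0
```

```bash
python3 st.py
```

```text
5.3 [-0.22   0.674  0.274  0.037  1.854  1.065] [ 0.8561 -0.1204  0.3827] F [-0.1 -0.4 -1.7] T [-0.01  0.13  0.03] w 0.0944992563412236 ff 0.0
[[ 0.9021  0.2747  0.3328]
 [ 0.3039 -0.9519 -0.0381]
 [ 0.3063  0.1355 -0.9422]]
tilt 0.34153215766459555 az -6.529442103917255 to wand 0.219357567349447
grasp pt along 0.19024129108527266 off axis in tool [-0.2869 -0.2661  0.0852]
```

carry_out([
  [[0.7,0.4,-0.4],0,-1],
  [[0.7,0.4,-0.4],0,-1],
])

```text
time: 5.55
tool_pos: [0.8582, -0.1294, 0.4079]
ee_rot: [2.973, -0.359, 0.332]
wrist_force: [0.1, -0.2, -0.0]
width: 0.0943
finger_force: 0.0
```

carry_out([
  [[0.7,0.4,-0.4],0,-1],
  [[0.7,0.4,-0.4],0,-1],
])

```text
time: 5.8
tool_pos: [0.8586, -0.1368, 0.4343]
ee_rot: [2.946, -0.406, 0.341]
wrist_force: [-0.3, 0.0, -0.7]
width: 0.094
finger_force: 0.0
```

carry_out([
  [[0.7,0.4,-0.4],0,-1],
  [[0.7,0.4,-0.4],0,-1],
])

```text
time: 6.05
tool_pos: [0.8564, -0.1431, 0.4633]
ee_rot: [2.918, -0.452, 0.352]
wrist_force: [0.3, -0.3, -0.1]
width: 0.0939
finger_force: 0.0
```

carry_out([
  [[0.7,0.4,-0.4],0,-1],
])

```text
time: 6.18
tool_pos: [0.8581, -0.1467, 0.4814]
ee_rot: [2.895, -0.487, 0.362]
wrist_force: [0.0, -0.4, -0.2]
width: 0.0939
finger_force: 0.0
```

```bash
python3 st.py
```

```text
6.175 [-0.261  0.577  0.275  0.068  1.751  1.04 ] [ 0.8581 -0.1467  0.4814] F [ 0.  -0.4 -0.2] T [0.08 0.25 0.04] w 0.09388763436129834 ff 0.0
[[ 0.8264  0.2364  0.511 ]
 [ 0.3127 -0.9474 -0.0674]
 [ 0.4682  0.2155 -0.8569]]
tilt 0.5415369541295495 az -7.515089185718291 to wand 0.0240346644732183
grasp pt along 0.2710435685594514 off axis in tool [-0.3327 -0.3168  0.0103]
```

carry_out([
  [[-0.04,-0.04,-0.04],-0.5,-1],
  [[-0.08,-0.08,-0.04],-1,-1],
  [[-0.12,-0.12,-0.04],-1.5,-1],
  [[-0.16,-0.16,-0.04],-2,-1],
  [[-0.2,-0.2,-0.04],-2.5,-1],
  [[-0.25,-0.24,-0.04],-3,-1],
  [[-0.29,-0.28,-0.04],-3.5,-1],
  [[-0.33,-0.315,-0.04],-4,-1],
  [[-0.333,-0.317,-0.04],-4,-1],
])

```text
time: 7.3
tool_pos: [0.4842, 0.0537, 0.2889]
ee_rot: [2.647, -0.221, 1.057]
wrist_force: [1.1, 0.2, 0.0]
width: 0.0943
finger_force: 0.0
```

```bash
python3 st.py; python3 - <<'E'
from h import *
w=snap('wrist','w1')
E
```

```text
7.3 [ 0.065 -0.457  1.762 -0.102  1.309  0.635] [0.4842 0.0537 0.2889] F [1.1 0.2 0. ] T [-0.01  0.11 -0.02] w 0.0943414498819829 ff 0.0
[[ 0.4796  0.7153  0.5082]
 [ 0.8498 -0.523  -0.0657]
 [ 0.2188  0.4634 -0.8587]]
tilt 0.5380733783102104 az -7.370876042828637 to wand 0.02753580252538581
grasp pt along 0.3209798659706049 off axis in tool [ 0.0013  0.0034 -0.0001]
```

View pics/w1.png

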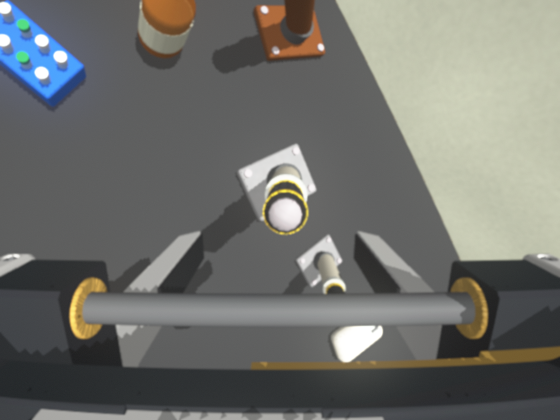

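The wrist view shows the steel dome at about (285,212), centred between the fingers, and the window side is not yet visible. I'll descend along the wand.

carry_out([
  [[0.001,0.003,0.02],0,-1],
  [[0.001,0.003,0.05],0,-1],
  [[0.001,0.003,0.07],0,-1],
  [[0.001,0.003,0.07],0,-1],
])

```text
time: 7.85
tool_pos: [0.5267, 0.0462, 0.2328]
ee_rot: [2.645, -0.221, 1.053]
wrist_force: [0.4, -0.4, 0.5]
width: 0.0937
finger_force: 0.0
```

```bash
python3 st.py
```

```text
7.85 [ 0.039 -0.359  1.808 -0.096  1.161  0.627] [0.5267 0.0462 0.2328] F [ 0.4 -0.4  0.5] T [-0.01  0.12  0.01] w 0.09368169205943719 ff 0.0
[[ 0.4831  0.7124  0.509 ]
 [ 0.8477 -0.5261 -0.0682]
 [ 0.2193  0.4644 -0.858 ]]
tilt 0.5393455971093086 az -7.625979113373462 to wand 0.025149457439673093
grasp pt along 0.2505470917885728 off axis in tool [-0.0008 -0.003   0.0001]
```

carry_out([
  [[-0.002,-0.005,0.025],0,-1],
  [[-0.002,-0.0055,0.05],0,-1],
  [[-0.002,-0.0055,0.05],0,0.3],
  [[-0.002,-0.0055,0.05],0,1],
  [[-0.002,-0.0055,0.05],0,1],
  [[-0.002,-0.0055,0.05],0,1],
  [[-0.002,-0.0055,0.05],0,1],
])

```text
time: 8.72
tool_pos: [0.5462, 0.0449, 0.1878]
ee_rot: [2.644, -0.222, 1.055]
wrist_force: [1.1, 0.5, 0.1]
width: 0.0474
finger_force: 0.0
```

```bash
python3 st.py
```

```text
8.725 [ 0.032 -0.299  1.855 -0.096  1.052  0.63 ] [0.5462 0.0449 0.1878] F [1.1 0.5 0.1] T [0.01 0.23 0.  ] w 0.04740747733645694 ff 0.0
[[ 0.481   0.7125  0.5108]
 [ 0.8486 -0.5247 -0.0672]
 [ 0.2202  0.4658 -0.8571]]
tilt 0.5412481673647022 az -7.491984003764256 to wand 0.024389218897909896
grasp pt along 0.20211121618648972 off axis in tool [ 0.0004  0.0045 -0.0001]
```

carry_out([
  [[0,0.004,0],0,0.3],
  [[0,0.004,0],0,1],
  [[0,0.004,0],0,1],
  [[0,0.004,0],0,1],
])

```text
time: 9.22
tool_pos: [0.5493, 0.0427, 0.1898]
ee_rot: [2.643, -0.222, 1.055]
wrist_force: [-3.8, 1.1, 3.2]
width: 0.0376
finger_force: 30.0
```

```bash
python3 st.py
```

```text
9.225 [ 0.026 -0.293  1.847 -0.093  1.053  0.623] [0.5493 0.0427 0.1898] F [-3.8  1.1  3.2] T [-0.41 -0.28 -0.19] w 0.03762650606821509 ff 29.978508353233337
[[ 0.481   0.7123  0.5112]
 [ 0.8486 -0.5246 -0.0675]
 [ 0.2201  0.4663 -0.8568]]
tilt 0.5417364329280333 az -7.5228992165208854 to wand 0.02383750261752779
grasp pt along 0.20192919344196056 off axis in tool [ 0.0004  0.0003 -0.    ]
```

carry_out([
  [[0,0,-0.015],0,1],
  [[0,-0.001,-0.035],0,1],
  [[0,-0.001,-0.055],0,1],
  [[0.0005,-0.0015,-0.07],0,1],
  [[0.0005,-0.002,-0.08],0,1],
  [[0.0005,-0.002,-0.086],0,1],
  [[0.0005,-0.002,-0.088],0,1],
  [[0.0005,-0.002,-0.088],0,1],
])

```text
time: 10.22
tool_pos: [0.5033, 0.0503, 0.2639]
ee_rot: [2.644, -0.222, 1.055]
wrist_force: [4.1, 1.2, -2.3]
width: 0.0381
finger_force: 30.0
```

```bash
python3 st.py
```

```text
10.225 [ 0.053 -0.418  1.787 -0.099  1.24   0.632] [0.5033 0.0503 0.2639] F [ 4.1  1.2 -2.3] T [-0.19 -1.05  0.02] w 0.038078910588919816 ff 29.965840280056
[[ 0.481   0.7126  0.5108]
 [ 0.8486 -0.5248 -0.067 ]
 [ 0.2203  0.4657 -0.8571]]
tilt 0.5411751414902033 az -7.472802824549771 to wand 0.024556887400037627
grasp pt along 0.28950862683102707 off axis in tool [ 0.0004  0.0005 -0.    ]
```

carry_out([
  [[0,0,-0.002],0,1],
  [[0,0,-0.003],0,1],
  [[0,0,-0.003],0,1],
])

```text
time: 10.6
tool_pos: [0.5019, 0.0505, 0.266]
ee_rot: [2.644, -0.222, 1.055]
wrist_force: [6.5, 1.9, -3.7]
width: 0.0382
finger_force: 30.0
```

```bash
python3 st.py; python3 - <<'E'
from h import *
a=snap('scene')
cv2.imwrite('pics/b.png',cv2.resize(a['image'][130:280,205:335,::-1],None,fx=4,fy=4,interpolation=cv2.INTER_CUBIC))
E
```

```text
10.6 [ 0.053 -0.421  1.785 -0.099  1.246  0.632] [0.5019 0.0505 0.266 ] F [ 6.5  1.9 -3.7] T [-0.22 -1.18 -0.03] w 0.03817413566926149 ff 29.961445033550262
[[ 0.481   0.7128  0.5105]
 [ 0.8486 -0.5247 -0.0669]
 [ 0.2202  0.4654 -0.8573]]
tilt 0.5408185151802666 az -7.4713515183326855 to wand 0.024836778595954363
grasp pt along 0.2920700858019866 off axis in tool [ 0.0004  0.0006 -0.    ]
```

View pics/b.png

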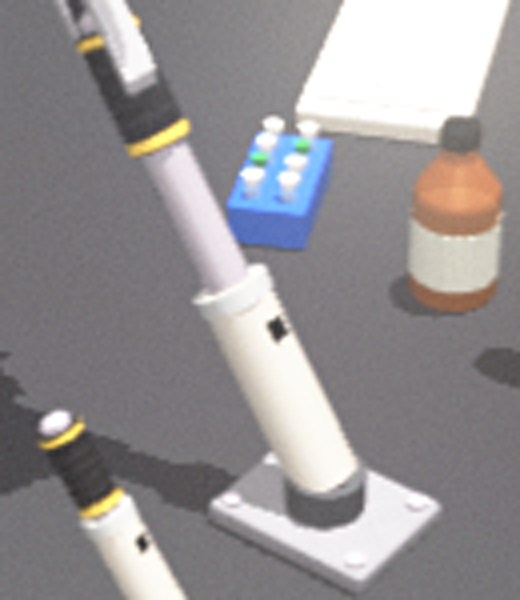

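The scene crop shows the wand drawn out, about 90 mm from the pose, with the window dark at crop (277,328). I'll start the turn now, watching torque about the tool axis and red pixels in the window.

carry_out([
  [[0,0,-0.001],0.25,1],
  [[0,0,-0.001],0.5,1],
  [[0,0,-0.001],0.75,1],
  [[0,0,-0.001],1.0,1],
  [[0,0,-0.001],1.25,1],
  [[0,0,-0.001],1.5,1],
  [[0,0,-0.001],1.75,1],
  [[0,0,-0.001],2.0,1],
  [[0,0,-0.001],2.25,1],
  [[0,0,-0.001],2.5,1],
])

```text
time: 11.9
tool_pos: [0.5014, 0.0506, 0.2658]
ee_rot: [2.777, -0.407, 0.637]
wrist_force: [8.9, 2.7, -5.1]
width: 0.0384
finger_force: 30.0
```

```bash
cat > lk.py <<'E'
from h import *
from scipy.spatial.transform import Rotation as Ro
o=robot.get_obs();R=Ro.from_euler('xyz',o['ee_rot']).as_matrix()
y=np.radians(-9.2);d=np.array([-np.cos(y)*np.sin(.56),-np.sin(y)*np.sin(.56),np.cos(.56)]);O=np.array([.646,.027,.035])
g=o['tool_pos']-.0188*R[:,2]
print('t %.2f q6 %.3f Tz %.3f F.d %.1f |F| %.1f along %.4f'%(o['time'],o['joint_positions'][5],o['wrist_torque']@R[:,2],o['wrist_force']@d,np.linalg.norm(o['wrist_force']),(g-O)@d))
for n in('scene',):
    s=robot.snapshot(n); n_=np.array([np.cos(y)*np.cos(.56),np.sin(y)*np.cos(.56),np.sin(.56)])
    u,v=proj(s,O+.105*d+.022*n_)[0]; u,v=int(u),int(v)
    c=s['image'][v-8:v+9,u-8:u+9].astype(int); k=(c[...,0]>c[...,1]+45)&(c[...,0]>c[...,2]+40)
    print(n,(u,v),'red',k.sum(),'dark',(c.max(-1)<70).sum())
E
python3 lk.py
```

```text
t 11.90 q6 1.070 Tz -0.004 F.d -8.8 |F| 10.6 along 0.2921
scene (274, 212) red 17 dark 0
```

carry_out([
  [[0,0,0],0.1,1],
  [[0,0,0],0.2,1],
  [[0,0,0],0.3,1],
  [[0,0,0],0.3,1],
])

```text
time: 12.45
tool_pos: [0.5014, 0.0507, 0.2658]
ee_rot: [2.798, -0.425, 0.585]
wrist_force: [9.7, 2.1, -6.6]
width: 0.0376
finger_force: 30.0
```

```bash
cat >> lk.py <<'E'
    ks=np.argwhere(k); print('red centre uv',(ks.mean(0)[::-1]-8+[u,v]).round(2) if len(ks) else '', 'mean rgb',c[k].mean(0).round() if len(ks) else '')
E
python3 lk.py
```

```text
t 12.45 q6 1.121 Tz 0.015 F.d -10.5 |F| 11.9 along 0.2922
scene (274, 212) red 22 dark 0
red centre uv [274.36 210.41] mean rgb [228. 112. 111.]
```

carry_out([
  [[0,0,0],0.1,1],
  [[0,0,0],0.2,1],
  [[0,0,0],0.3,1],
  [[0,0,0],0.3,1],
])

```text
time: 13.0
tool_pos: [0.5014, 0.0507, 0.2657]
ee_rot: [2.821, -0.442, 0.53]
wrist_force: [9.8, 1.9, -5.9]
width: 0.0379
finger_force: 30.0
```

```bash
python3 lk.py
```

```text
t 13.00 q6 1.173 Tz 0.017 F.d -10.0 |F| 11.6 along 0.2921
scene (274, 212) red 24 dark 0
red centre uv [274.33 210.62] mean rgb [229. 110. 108.]
```

carry_out([
  [[0,0,0],0.1,1],
  [[0,0,0],0.2,1],
  [[0,0,0],0.2,1],
])

```text
time: 13.42
tool_pos: [0.5013, 0.0507, 0.2657]
ee_rot: [2.837, -0.452, 0.493]
wrist_force: [8.8, 2.3, -5.3]
width: 0.0375
finger_force: 30.0
```

```bash
python3 lk.py; python3 - <<'E'
from h import *
a=snap('scene')
cv2.imwrite('pics/c.png',cv2.resize(a['image'][185:235,245:305,::-1],None,fx=10,fy=10,interpolation=cv2.INTER_CUBIC))
E
```

```text
t 13.43 q6 1.208 Tz -0.013 F.d -8.9 |F| 10.5 along 0.2921
scene (274, 212) red 23 dark 0
red centre uv [274.35 210.74] mean rgb [237. 113. 111.]
```

View pics/c.png

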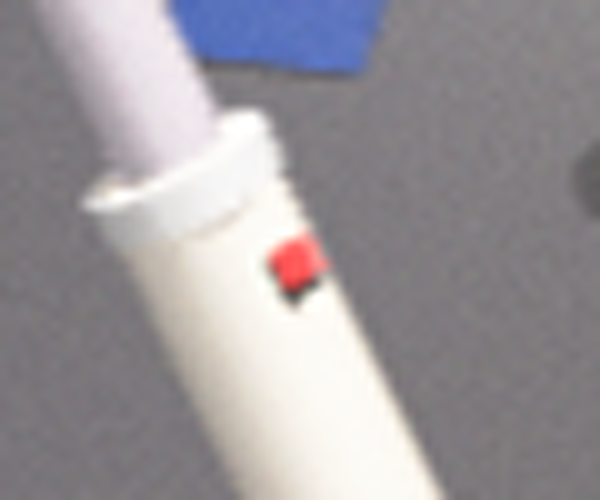

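The crop shows the red button filling most of the window at about crop (297,262), with a dark sliver below it. I'll use depth to check whether it stands proud of the tube and at what angle.

```bash
cat > btn.py <<'E'
from h import *
y=np.radians(-9.2);d=np.array([-np.cos(y)*np.sin(.56),-np.sin(y)*np.sin(.56),np.cos(.56)]);O=np.array([.646,.027,.035])
n=np.array([np.cos(y)*np.cos(.56),np.sin(y)*np.cos(.56),np.sin(.56)]); b=np.cross(d,n)
s=robot.snapshot('scene'); g=np.stack(np.meshgrid(np.arange(250,290),np.arange(195,235)),-1).reshape(-1,2)
c=s['image'][g[:,1],g[:,0]].astype(int);X=pts(s,g)-O
t=X@d;an=np.arctan2(X@b,X@n);r=np.hypot(X@b,X@n)
k=(c[:,0]>c[:,1]+45)&(c[:,0]>c[:,2]+40)
q=~k&(c.min(1)>140)&(abs(t-.105)<.02)&(abs(r-.022)<.004)
f=lambda m:[(np.median(v[m])*m_).round(2) for v,m_ in((t,1000),(an,1),(r,1000))]
print('red',k.sum(),f(k),'r all',np.sort((r[k]*1000).round(1)),'an range',an[k].min(),an[k].max(),'tube',q.sum(),f(q))
qq=q&(abs(an-np.median(an[k]))<.35);print('tube near',qq.sum(),f(qq))
E
python3 btn.py
```

```text
red 23 [np.float64(107.61), np.float64(0.05), np.float64(22.72)] r all [ 19.9  20.1  20.1  21.1  21.1  21.4  21.8  22.   22.1  22.1  22.2  22.7
  22.8  23.1  23.7  23.7  24.   24.2  24.4  25.5  28.3 210.2 216.5] an range -0.28840532238313976 2.3068190292882833 tube 229 [np.float64(103.27), np.float64(-0.84), np.float64(21.07)]
tube near 39 [np.float64(99.4), np.float64(0.01), np.float64(20.81)]
```

carry_out([
  [[0,0,0],0.1,1],
  [[0,0,0],0.2,1],
  [[0,0,0],0.2,1],
])

```text
time: 13.95
tool_pos: [0.5013, 0.0508, 0.2657]
ee_rot: [2.854, -0.463, 0.456]
wrist_force: [8.6, 4.2, -5.2]
width: 0.0378
finger_force: 30.0
```

```bash
python3 lk.py; python3 btn.py
```

```text
t 13.95 q6 1.243 Tz 0.039 F.d -8.5 |F| 10.9 along 0.2921
scene (274, 212) red 21 dark 0
red centre uv [274.19 210.86] mean rgb [237. 112. 109.]
red 21 [np.float64(109.18), np.float64(-0.01), np.float64(23.8)] r all [ 19.2  20.   20.2  20.8  21.6  22.   22.1  22.2  23.4  23.7  23.8  24.4
  24.9  25.1  25.2  25.3  26.   26.4  27.8  29.3 223.3] an range -0.3199430666021565 2.309904955673882 tube 229 [np.float64(103.77), np.float64(-0.83), np.float64(21.14)]
tube near 41 [np.float64(99.7), np.float64(-0.14), np.float64(20.79)]
```

carry_out([
  [[0,0,0],0.1,1],
  [[0,0,0],0.2,1],
  [[0,0,0],0.2,1],
])

```text
time: 14.42
tool_pos: [0.5013, 0.0508, 0.2657]
ee_rot: [2.871, -0.472, 0.419]
wrist_force: [9.1, 3.1, -6.6]
width: 0.0382
finger_force: 30.0
```

```bash
cat > btn.py <<'E'
from h import *
y=np.radians(-9.2);d=np.array([-np.cos(y)*np.sin(.56),-np.sin(y)*np.sin(.56),np.cos(.56)]);O=np.array([.646,.027,.035])
n=np.array([np.cos(y)*np.cos(.56),np.sin(y)*np.cos(.56),np.sin(.56)]); b=np.cross(d,n)
S=[robot.snapshot('scene') for _ in range(4)]; s=S[0]
s['z_map']=np.median([i['z_map'] for i in S],0); s['image']=np.mean([i['image'] for i in S],0)
g=np.stack(np.meshgrid(np.arange(262,288),np.arange(198,225)),-1).reshape(-1,2)
c=s['image'][g[:,1],g[:,0]];X=pts(s,g)-O
t=X@d;an=np.arctan2(X@b,X@n);r=np.hypot(X@b,X@n)
k=(c[:,0]>c[:,1]+60)&(c[:,0]>c[:,2]+60)&(r<.04)
q=~k&(c.min(1)>140)&(abs(t-.105)<.02)&(abs(r-.022)<.004)&(abs(an)<.5)
w=(c[:,0]-c[:,1])*k
print('red',k.sum(),'t,an,r',t[k].mean(),an[k].mean(),r[k].mean(),'uv',(w@g/w.sum()).round(2),'tube r',q.sum(),r[q].mean())
E
python3 lk.py; python3 btn.py
```

```text
t 14.43 q6 1.278 Tz 0.023 F.d -10.1 |F| 11.6 along 0.2922
scene (274, 212) red 22 dark 0
red centre uv [273.91 211.09] mean rgb [243. 122. 119.]
red 19 t,an,r 0.10918225327829333 -0.029425548862053515 0.02312906856737467 uv [273.59 211.21] tube r 74 0.020332302162195448
```

```bash
python3 - <<'E'
from h import *
y=np.radians(-9.2);d=np.array([-np.cos(y)*np.sin(.56),-np.sin(y)*np.sin(.56),np.cos(.56)]);O=np.array([.646,.027,.035])
n=np.array([np.cos(y)*np.cos(.56),np.sin(y)*np.cos(.56),np.sin(.56)]); b=np.cross(d,n)
s=robot.snapshot('scene')
for t in(.105,.109):
  for r in(.019,.022,.025):
    print(t,r,[proj(s,O+t*d+r*(np.cos(a)*n+np.sin(a)*b))[0].round(2).tolist() for a in(.2,0,-.2)])
E
```

```text
0.105 0.019 [[274.43, 211.97], [273.6, 212.69], [272.56, 213.44]]
0.105 0.022 [[275.39, 211.7], [274.43, 212.52], [273.23, 213.4]]
0.105 0.025 [[276.35, 211.42], [275.27, 212.36], [273.9, 213.36]]
0.109 0.019 [[273.72, 210.54], [272.9, 211.25], [271.86, 212.01]]
0.109 0.022 [[274.68, 210.27], [273.73, 211.09], [272.53, 211.96]]
0.109 0.025 [[275.65, 209.99], [274.56, 210.92], [273.2, 211.92]]
```

carry_out([
  [[0,0,0],0.1,1],
  [[0,0,0],0.2,1],
  [[0,0,0],0.2,1],
])

```text
time: 15.1
tool_pos: [0.5013, 0.0509, 0.2657]
ee_rot: [2.888, -0.481, 0.381]
wrist_force: [9.4, 2.5, -5.0]
width: 0.0379
finger_force: 29.9
```

```bash
python3 lk.py; python3 btn.py
```

```text
t 15.10 q6 1.312 Tz -0.109 F.d -9.0 |F| 11.0 along 0.2921
scene (274, 212) red 21 dark 0
red centre uv [273.48 211.38] mean rgb [240. 111. 108.]
red 20 t,an,r 0.10933587450582452 -0.0715297246489576 0.023354128926703625 uv [273.52 211.28] tube r 72 0.020563066659359048
```

carry_out([
  [[0,0,0],0.1,1],
  [[0,0,0],0.2,1],
  [[0,0,0],0.2,1],
])

```text
time: 15.72
tool_pos: [0.5013, 0.051, 0.2657]
ee_rot: [2.906, -0.49, 0.343]
wrist_force: [9.8, 4.0, -6.2]
width: 0.0381
finger_force: 29.9
```

```bash
python3 lk.py; python3 btn.py
```

```text
t 15.72 q6 1.347 Tz -0.199 F.d -10.1 |F| 12.3 along 0.2921
scene (274, 212) red 21 dark 0
red centre uv [273.48 211.38] mean rgb [241. 107. 105.]
red 20 t,an,r 0.1091449858402724 -0.04810150456278582 0.022791655163261194 uv [273.47 211.29] tube r 74 0.02036828045376422
```

Torque has risen to -0.2 N m and the button's pixel position has stopped moving, so it is seated in the window. I'll turn back about 3 degrees to relax it, then ease the head in slightly to feel for the lock.

carry_out([
  [[0,0,0],-0.15,1],
  [[0,0,0],-0.3,1],
  [[0,0,0.002],-0.3,1],
  [[0,0,0.004],-0.3,1],
  [[0,0,0.004],-0.3,1],
])

```text
time: 16.6
tool_pos: [0.5029, 0.0506, 0.2634]
ee_rot: [2.879, -0.477, 0.4]
wrist_force: [3.7, 4.5, -2.3]
width: 0.0382
finger_force: 30.0
```

```bash
python3 lk.py; python3 btn.py
```

```text
t 16.60 q6 1.295 Tz -0.089 F.d -3.5 |F| 6.3 along 0.2893
scene (274, 212) red 23 dark 0
red centre uv [274.3  211.74] mean rgb [241. 118. 115.]
red 20 t,an,r 0.10677043643642561 0.007204556376334159 0.022582077511869428 uv [274.04 211.94] tube r 80 0.020399007929474695
```

carry_out([
  [[0,0,0.002],0,1],
  [[0,0,0.004],0,1],
  [[0,0,0.004],0,1],
])

```text
time: 17.23
tool_pos: [0.5045, 0.0504, 0.2613]
ee_rot: [2.879, -0.478, 0.4]
wrist_force: [-3.9, 6.2, 3.7]
width: 0.038
finger_force: 30.0
```

```bash
python3 lk.py
```

```text
t 17.23 q6 1.295 Tz -0.089 F.d 5.7 |F| 8.2 along 0.2867
scene (274, 212) red 24 dark 0
red centre uv [274.5  212.46] mean rgb [242. 120. 116.]
```

The head now pushes back with +5.7 N at about 85 mm drawn out, so the lock is carrying it. I'll release and retract along the wand.

carry_out([
  [[0,0,-0.001],-0.1,1],
  [[0,0,-0.001],-0.1,0.3],
  [[0,0,-0.001],-0.1,-0.3],
  [[0,0,-0.001],-0.1,-1],
  [[0,0,-0.001],-0.1,-1],
  [[0,0,-0.001],-0.1,-1],
  [[0,0,-0.03],-0.1,-1],
  [[0,0,-0.06],-0.1,-1],
  [[0,0,-0.09],-0.1,-1],
  [[0,0,-0.11],-0.1,-1],
])

```text
time: 18.52
tool_pos: [0.4485, 0.0573, 0.3565]
ee_rot: [2.868, -0.475, 0.419]
wrist_force: [-0.5, -0.5, -0.0]
width: 0.094
finger_force: 0.0
```

```bash
python3 st.py|tail -2; python3 btn.py; python3 - <<'E'
from h import *
a=snap('scene')
cv2.imwrite('pics/d.png',cv2.resize(a['image'][60:280,170:335,::-1],None,fx=2.7,fy=2.7,interpolation=cv2.INTER_CUBIC))
E
```

```text
tilt 0.5424728331083497 az -7.494720187336146 to wand 0.02345458860715095
grasp pt along 0.39732004733441273 off axis in tool [-0.0007 -0.0026  0.0001]
red 22 t,an,r 0.10509658834439631 -0.030991821396961824 0.023310388880077214 uv [274.33 212.68] tube r 68 0.020557574000918934
```

View pics/d.png

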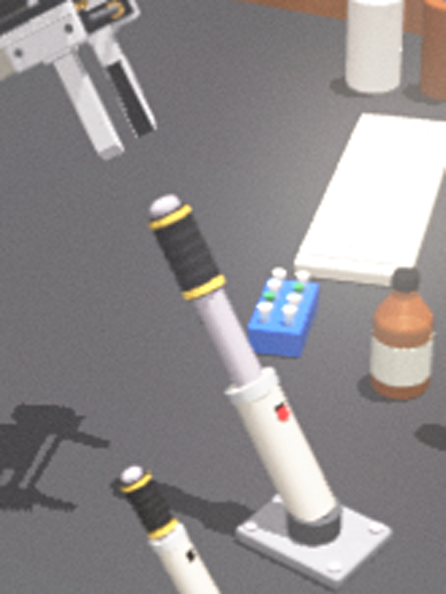

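The picture shows the wand standing out on its own with the red button in the window at about crop (283,412). The gripper is clear, and the bottle and rack in this crop look undisturbed. I'll hand the job in.

```bash
python3 -c "
from h import *
print(robot.close_job())"
```

```text
the job is handed in; nothing more can be done
None
```

The job is handed in: the wand is drawn out to about 85 mm and stayed out by its lock button after release, the gripper is clear, and the arm never went near the bottle, rack or mouse; no verdict was returned.

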